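Clear the welding positioner and put its drive in gear

ROBOT

A 6-joint arm with a two-finger parallel gripper is mounted at the origin on the work surface. World frame = base frame: x ahead of the robot, y to its left, z up, the work surface at z = 0. Lengths are in m, angles in degrees, forces in N, time in s.
With the tool pointing down it reaches from about 0.4 to 0.825 m from the base axis. Payload 7 kg.
Tool frame: the origin (TCP) lies between the finger pads; the fingertips stand 19 mm ahead of it and the grasp point (between the pads) is the TCP (r.tip_extent is the distance from the TCP to the fingertips, in m); z points along the fingers, y is the direction in which the jaws open and shut (so a half turn about z gives the same grasp; the last joint's range is limited). The gripper opens to 88 mm and grips with 3 to 60 N. Pads are 19 mm wide; open, the fingers measure 130 mm over their backs; the gripper's body (78 mm by 193 mm) begins 47 mm behind the grasp point.
Start: joints at [-46.92, 20.546, 0.682, 0, -70.136, -16.507], TCP at [0.302, -0.604, 0.246] pointing down, gripper open.
Joint ranges: [-176.03, 176.03], [-82.01, 121.73], [-58.28, 71.71], [-173.87, 95.51], [-174.79, -0.11], [-173.66, 173.66]. Speed limits (degrees/s): [136.94, 136.94, 172.46, 180, 180, 180].

INTERFACE

Orientations are given as [roll, pitch, yaw] about the fixed x, y, z axes, in that order (R = Rz(yaw) Ry(pitch) Rx(roll)).
In Python, from plant import r, capture, workorder, spotter gives the robot as it stands.
- The arm moves only by the tool step_arm, never from a script. Its argument "motion" is a list of rows, each a list of 5 numbers: the finger opening in m, from 0 to 0.0876, then the shift along the tool's x, y, z in m, then the turn about the tool's z in rad. In form: [[grip, dx, dy, dz, roll], ...]. A call has 1 to 5 rows; each row is the pose to reach, as a shift and turn from the pose commanded when the call began, along the tool's axes at that moment; what a row does not reach only later rows make up. A row lasts 1/8 s, in which the tool goes at most 62.5 mm and 10.7 degrees, less where a joint would pass 70% of its speed; a pose out of reach is approached as far as the arm can. A call with a gripper value outside its range is refused whole. The fingers move at their own pace and stop on an object; "newtons" is the grip in N (left out, the last holds). Time passes only in rows, so rows that repeat a pose let the fingers close. It gives the time, the measured TCP pose, the force and the opening at its end, in the units of the state.
- r.get_state(): the state, without advancing time (a new reading comes with each control period).
- capture(name): name is "scene" or "top" or "wrist"; returns a dict with "image" (480x640x3 uint8, red, green, blue), "z_map" (480x640 float32, m along the optical axis (not along the pixel's ray), 0 where there is no reading), "fx", "fy", "cx", "cy" (pixels), "pose" (4x4, takes a point from camera to world coordinates). Camera axes: x right, y down, z forward; pixel columns grow to the right and rows downward; lengths in m; the calibration is good to about 2 mm. The wrist camera is an equidistant fisheye: a pixel r from the principal point sees the ray r / f radians off the axis. A picture is of the moment at which its call begins.
- workorder.close_job(): hands the job in, once; it reports no verdict.
Trained networks look in the newest picture that a camera, given by its name, has taken for a name from the list of things; names that differ only in an ending like _2 or _b are one class to them, and where a whole thing is asked for, a point or a joint stands for the part that bears it (a point fixed in the world has none). Each returns a list of dicts, best first, with "p" (0 to 1); they miss things now and then, are a little off and sometimes report something else, mostly with a low value. They report only what shows in the picture. A call takes as long as a camera call. They do not tell look-alikes from the thing itself.
- spotter.regions_of(camera, label): "mask" (480x640 bool, what is visible of it).
- spotter.tip_of(camera, label): "location" ([x, y, z] in m, in world coordinates, good to about 4 mm: a listed point, or the origin of a listed thing).
The state is a dict: "time_s": time; "joints": joint angles; "qd": joint speeds; "joint_torque": joint torques, N m; "tcp_pos": TCP position; "eef_rot": TCP orientation; "contact_force": force on the tool from outside, world axes, zero at the start; "moment": the same for the moment, N m; "gripper_width": finger opening in m.
Only numpy, scipy, OpenCV 4.12 (cv2) and the standard library are available. Lean on these libraries where they do the work, as an engineer would, in place of code of your own. Each camera call takes 0.05 s, during which the arm holds its last target.

TASK

Get the welding positioner ready to turn: first lift the handlamp off its turntable and stand it upright, flat on the floor of the aluminium tray beside the machine, without dropping or tipping it. Then bring the red-knobbed shift lever through its H-gate to neutral, across the slot, and push it fully forward (away from the robot, up the slope) in the right-hand leg. Let go of it there and leave everything else on the bench where it is.

Things in the scene. Friction and masses are not known exactly. Their poses are not given: they have to be found in the camera images.
- positioner: bench welding positioner, fixed. Origin: centre of its underside; x away from the operator, y left, z up. Base plate 260 (x) by 385 (y) mm. Turntable at left. At right (y -175 to -25 mm, x -120 to 130 mm) a grey gear housing, its face sloping 30 deg, rising from z 50 mm at the front to 148 mm at x = 50 mm; behind it a blue motor to x = 265, z = 155 mm.
- turntable (a point): centre of the flat top of the positioner's steel turntable, 184 mm diameter, 120 mm above the bench, at (0, 100) mm in the positioner's frame. It does not turn by hand.
- guard_bar (a point): middle of the top bar of the yellow guard hoop (22 mm tube) over the lever; bar 120 mm long along the positioner's y, 375 mm above the bench. From its ends two legs go back and down: 64 mm farther in x at z 345, 92 mm at z 300, 109 mm at z 148, at 72 mm either side. Lever forward, the knob is nearly under the bar: come leaning from the operator's side, along the lever.
- gate: steel gate plate on the sloped face, fixed, 92 by 88 by 4 mm. Origin: centre of the H opening, mid-plate; z = normal of the face (leans 30 deg from vertical to the operator), x forward up the slope, y left. Legs along x, 16 mm left and right of the middle, joined at x = 0 by the neutral slot, 17 mm wide; tongues between the legs 10 mm wide. The 12 mm lever rod passes neutral within 2.5 mm of x = 0.
- shift_across (a joint): sideways angle of the lever (rad) about the gate's x axis, through the ball pivot 80 mm below the gate origin along gate -z. 0 = middle, +0.20 = right stop (gate -y), -0.20 = left stop (+y). In a leg it is beyond 0.14 to that side; between the legs it moves only in neutral.
- shift_fore (a joint): fore-aft angle of the lever (rad) about the gate's y axis, carried by the sideways joint, same pivot. 0 = neutral (slot -0.03 to +0.03), +0.25 = forward stop (gate +x, up the slope), -0.25 = back stop. Both joints stay where left by friction, 2 to 3 N at the knob; no spring. At the start the lever is anywhere along the left leg.
- knob (a point): centre of the red ball knob, 38 mm diameter, on top of the lever, 200 mm from the pivot, 208 to 257 mm above the bench; its z axis points outwards along the lever. With the lever at 0, 0 it lies 120 mm from the gate origin along gate z. The lever leans 16 deg from vertical to the operator fully forward, 44 deg fully back.
- handlamp: black and yellow battery work lamp, 114 (x) by 60 (y) by 138 (z) mm, 0.3 to 0.65 kg. Origin: centre of its underside, z up. Body to z = 85 mm; above it a yellow handle, a 20 mm bar along the lamp's x, centre line at z = 128 mm, free between its posts from x = -35 to +35 mm, 33 mm of air below. Starts on the turntable, turned any way.
- tray: low open aluminium tray fixed on the bench, 210 (x) by 150 (y) by 24 (z) mm, walls and floor 3 mm thick, to the left or to the right of the positioner. Origin: centre of its underside. The magnet lies in its -x end; the lamp fits on the free floor centred on x = +38 mm.
- magnet: red welding magnet, 66 (x) by 78 (y) by 16 mm, extending from x = -27 to +40 mm about its origin, lying loose in the tray's -x end. Origin on its underside. Leave it there.
- caddy: red open tool caddy with handle, fixed on the bench, 190 by 130 by 135 mm, on the other side of the positioner from the tray. Origin: centre of its underside.
- spray_can: blue spray can standing on the bench, 56 mm diameter, 170 mm tall. Origin: centre of its underside. Leave it.
- dip_tin: steel tin with a yellow lid standing on the bench, 72 mm diameter, 75 mm tall. Origin: centre of its underside. Leave it.
- wire_brush: wooden wire brush lying on the bench in front of the positioner, 200 mm long, 26 mm wide, 28 mm high. Leave it.
- tube_offcut: offcut of 30 mm square aluminium tube, 140 mm long, lying on the bench in front of the positioner. Leave it.
- locking_clamp: steel locking clamp, about 250 mm long and 16 mm high, lying on the bench behind the positioner. Leave it.
- try_square: machinist's try square, blade 140 mm, 14 mm high, lying on the bench in front of the positioner at the left. Leave it.
Mind the look-alikes: they are no part of the job. Leave any turquoise look-alike of the handlamp alone.

How it is judged (in metres and radians):
On the way, in this order (a step that is already met when the one before it is completed fails the run):
1. the handlamp stands upright on the floor of the tray, let go (z of handlamp in the frame of tray between -0.002 and 0.009 m and x of handlamp in the frame of tray between -0.1 and 0.1 m and y of handlamp in the frame of tray between -0.07 and 0.07 m and angle between handlamp's own z axis and vertical below 0.08 rad and linear speed of handlamp below 0.03 m/s and contact force between the fingers and handlamp below 0.1 N), for 0.2 s.
2. the lever has crossed through neutral into line with the right-hand leg (value of joint shift_across above 0.13 rad and value of joint shift_fore between -0.1 and 0.1 rad).
3. the lever is fully forward in the right-hand leg (value of joint shift_across above 0.12 rad and value of joint shift_fore above 0.21 rad), for 0.1 s.
At the end, for the whole second after the job is handed in: The lever rests in the right-hand leg (sideways angle above 0.12 rad) within 0.04 rad of its forward stop (fore-aft above 0.21 rad), and the handlamp stands still, upright within 4.5 degrees, on the tray floor (underside less than 9 mm above the tray's underside) (all of step 3 and velocity of joint shift_fore below 0.05 rad/s and z of handlamp in the frame of tray between -0.002 and 0.009 m and x of handlamp in the frame of tray between -0.1 and 0.1 m and y of handlamp in the frame of tray between -0.07 and 0.07 m and angle between handlamp's own z axis and vertical below 0.08 rad and linear speed of handlamp below 0.02 m/s); the robot touches nothing.
It fails at once if the handlamp is tipped more than 35 degrees (angle between handlamp's own z axis and vertical above 0.61 rad).
It fails at once if the handlamp is dropped (falls freely by more than about 10 mm) (linear speed of handlamp above 0.45 m/s and contact force between handlamp and anything else below 0.01 N).
It fails at once if something else on the bench is shifted by more than 30 mm (distance of any of magnet, spray_can, dip_tin, wire_brush, tube_offcut, locking_clamp, try_square from where it was at the start of the episode above 0.03 m).
It fails at once if the spray can or the tin is knocked over (angle between any of spray_can, dip_tin's own z axis and vertical above 0.5 rad).
It also fails if it takes over 61 s, if anything falls off the work surface, if the arm or the gripper's body presses on something with over 40 N, if the wrist force passes 120 N, or if a joint passes its speed limit or range.

## Working session

There is one attempt and no reset: what is moved stays moved. The work goes in short steps, Python scripts to look and compute and a tool call to move; the robot and the scene stay as the last step left them, time stands still between calls to the robot, and variables do not carry over. Pictures are saved under pics/ and viewed, and the job is handed in when it is done.

Besides the shell and the picture viewer there is one more tool, called after ">>>" as name([rows], argument=value, ...), one row to a line, values as JSON. step_arm: Moves the arm, as the interface text tells. Its arguments: {"type":"object","properties":{"motion":{"type":"array","items":{"type":"array","items":{"type":"number"}}},"newtons":{"type":"number"}},"required":["motion"]}

```bash
ls; mkdir -p pics; python3 - <<'E'
from plant import r,capture,workorder,spotter
import cv2
print(r.get_state())
for n in ["scene","top"]:
    c=capture(n); cv2.imwrite(f"pics/{n}0.png",c["image"][:,:,::-1]); print(n,c["fx"],c["cx"],c["cy"],c["pose"].round(3).tolist())
    for l in ["handlamp","turntable","guard_bar","gate","knob","tray","magnet","positioner","caddy","spray_can","dip_tin"]:
        print(l,[(round(d["p"],2),[round(float(v),3) for v in d["location"]]) for d in spotter.tip_of(n,l)])
E
```

```text
pics
{'time_s': 0.0, 'joints': array([-4.69203591e+01,  2.05925364e+01,  6.31749243e-01, -1.81784654e-02,
       -7.01355982e+01, -1.65043044e+01]), 'qd': array([ 0.02486948, -0.02867561,  0.01636081,  0.03299591, -0.01164372,
       -0.0606936 ]), 'joint_torque': array([ 7.45779507e-04, -5.82715845e+01,  2.93058068e+01,  6.99703261e+00,
        6.98031407e-03, -1.52005596e-04]), 'tcp_pos': array([ 0.30170539, -0.6032963 ,  0.24460096]), 'eef_rot': array([ 1.79902731e+02, -1.09996614e-02, -1.53430846e+02]), 'contact_force': array([ 0.22063736,  0.23135346, -0.07270066]), 'moment': array([ 0.01532299,  0.05059973, -0.01199944]), 'gripper_width': 0.08749482642596716}
scene 545.0411049185944 320.10907897633507 236.08906222461857 [[0.027, 0.668, -0.744, 1.602], [1.0, -0.028, 0.012, -0.007], [-0.013, -0.744, -0.669, 1.171], [0.0, 0.0, 0.0, 1.0]]
handlamp [(0.93, [0.279, -0.264, -0.003]), (0.77, [0.575, 0.107, 0.116])]
turntable [(0.89, [0.603, 0.116, 0.119])]
guard_bar [(0.68, [0.501, -0.391, -0.001])]
gate [(0.64, [0.583, -0.087, 0.133])]
knob [(0.74, [0.497, -0.041, 0.213]), (0.54, [0.5
[... 312 characters left out ...]
33.4387660528617 [[-0.028, -0.982, 0.189, 0.271], [-0.999, 0.031, 0.011, 0.002], [-0.017, -0.189, -0.982, 1.657], [0.0, 0.0, 0.0, 1.0]]
handlamp [(0.78, [0.574, 0.109, 0.118]), (0.58, [0.278, -0.26, 0.001])]
turntable [(0.68, [0.603, 0.113, 0.121]), (0.27, [0.446, 0.393, 0.002])]
guard_bar [(0.92, [0.583, -0.092, 0.372])]
gate [(0.89, [0.585, -0.085, 0.135])]
knob [(0.59, [0.503, -0.048, 0.213])]
tray [(0.92, [0.509, 0.374, 0.002])]
magnet [(0.96, [0.446, 0.393, 0.002]), (0.46, [0.581, -0.088, 0.134])]
positioner [(0.62, [0.595, 0.014, 0.0])]
caddy [(0.9, [0.502, -0.392, 0.0]), (0.64, [0.511, 0.378, -0.003])]
spray_can [(0.83, [0.715, 0.325, 0.002])]
dip_tin [(0.64, [0.717, -0.319, -0.003])]
```

View pics/scene0.png

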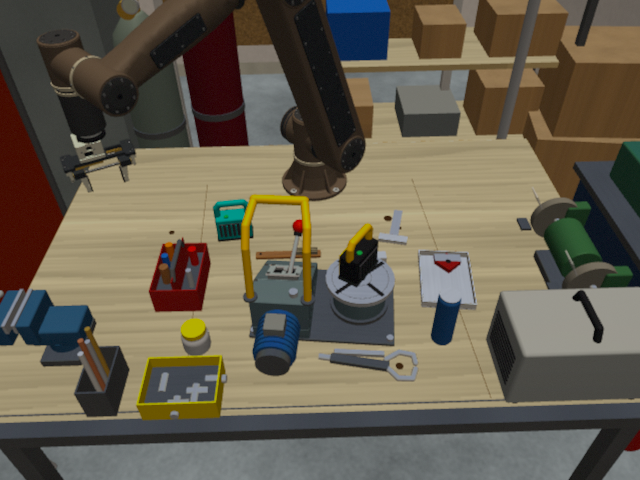

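View pics/top0.png

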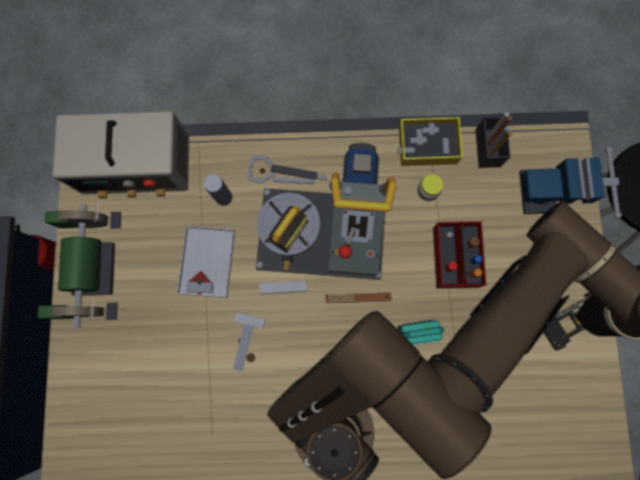

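Top view: the real lamp (black/yellow) is on the turntable at (290,227). The turquoise look-alike is at (421,332) on the bench, so it is left alone. Tray is at (208,262) with the magnet at (200,282), lever knob at (345,252), guard bar at (362,197). Next I check the choice in a close crop and measure.

```bash
cat > h.py <<'E'
import numpy as np, cv2
from plant import r,capture,workorder,spotter
def cloud(c):
    z=c["z_map"]; v,u=np.mgrid[:480,:640]
    P=np.stack([(u-c["cx"])/c["fx"]*z,(v-c["cy"])/c["fy"]*z,z],-1)
    W=P@c["pose"][:3,:3].T+c["pose"][:3,3]; W[z<=0]=np.nan
    return W
def rect(P):
    (cx,cy),(w,h),a=cv2.minAreaRect((P*1000).astype(np.float32)); return cx,cy,w,h,a
E
python3 - <<'E'
from h import *
np.set_printoptions(precision=4,suppress=True)
for n in ["scene","top"]:
    c=capture(n); W=cloud(c); im=c["image"]
    x0,y0,x1,y1=(320,200,420,330) if n=="scene" else (170,140,410,310)
    cr=im[y0:y1,x0:x1,::-1]; s=min(800/(x1-x0),600/(y1-y0)); cv2.imwrite(f"pics/{n}1.png",cv2.resize(cr,None,fx=s,fy=s,interpolation=cv2.INTER_CUBIC))
    if n=="scene":
        cr=im[120:210,40:160,::-1]; cv2.imwrite("pics/grip1.png",cv2.resize(cr,None,fx=6,fy=6,interpolation=cv2.INTER_CUBIC))
    X,Y,Z=W[...,0],W[...,1],W[...,2]
    # handle
    m=(abs(X-.575)<.09)&(abs(Y-.108)<.09)&(Z>.238)&(Z<.27)
    p=W[m]; print(n,"handle n",len(p),p.mean(0),rect(p[:,:2]),"ztop",np.percentile(p[:,2],[50,95]))
    m=(abs(X-.575)<.09)&(abs(Y-.108)<.09)&(Z>.15)&(Z<.27)
    print(" lamp all",rect(W[m][:,:2]),m.sum())
    # bar
    m=(abs(X-.583)<.06)&(abs(Y+.09)<.05)&(Z>.35)&(Z<.40)
    p=W[m]; print(" bar",len(p),p.mean(0),p.min(0),p.max(0), np.polyfit(p[:,1],p[:,0],1))
    # knob : fit sphere from red
    red=(im[...,0]>110)&(im[...,1]<60)&(im[...,2]<60)&(abs(X-.5)<.06)&(abs(Y+.045)<.06)&(Z>.15)
    p=W[red]; 
    if len(p)>5:
        A=np.c_[2*p,np.ones(len(p))]; s=np.linalg.lstsq(A,(p**2).sum(1),rcond=None)[0]; print(" knob",len(p),s[:3],np.sqrt(s[3]+s[:3]@s[:3]),p.mean(0),p.max(0))
    for k in ["tray","handlamp"]:
      for d in spotter.regions_of(n,k)[:2]:
        q=W[d["mask"]]; q=q[~np.isnan(q[:,0])]; print(k,d["p"],len(q),rect(q[:,:2]),np.percentile(q[:,2],[5,50,95]))
        if k=="tray":
            print(" floor/wall:",rect(q[q[:,2]>.016][:,:2]))
    m=(abs(X-.446)<.06)&(abs(Y-.393)<.06)&(im[...,0]>100)&(im[...,1]<70)
    if m.sum()>5: print(" magnet red",rect(W[m][:,:2]),W[m].min(0),W[m].max(0))
E
```

```text
scene handle n 263 [0.5877 0.1053 0.2521] (581.9852294921875, 107.46221923828125, 19.31218147277832, 103.63197326660156, 54.19937515258789) ztop [0.2539 0.2585]
 lamp all (578.37548828125, 110.92034149169922, 65.91175079345703, 117.4896240234375, 52.8892936706543) 1358
 bar 393 [ 0.5913 -0.0898  0.3797] [ 0.5723 -0.1394  0.3655] [ 0.605  -0.0401  0.3881] [0.1087 0.601 ]
 knob 76 [ 0.5022 -0.0483  0.2223] 0.012326882265527653 [ 0.5054 -0.0493  0.2272] [ 0.5177 -0.0381  0.2351]
tray 0.73 2216 (561.5280151367188, 368.1329650878906, 153.07513427734375, 317.9939270019531, 83.86331939697266) [-0.0019  0.0032  0.0229]
 floor/wall: (561.9414672851562, 367.680908203125, 150.54270935058594, 317.9900207519531, 83.39913177490234)
tray 0.28 377 (433.27142333984375, -62.5906982421875, 458.62890625, 45.6505126953125, 2.229499340057373) [-0.0014  0.1847  0.2332]
 floor/wall: (522.8959350585938, -59.43046951293945, 279.4604797363281, 45.22713851928711, 2.4814820289611816)
handlamp 0.87 1139 (371.26397705078125, -246.92446899414062, 553.0831298828125, 116.09220886230469, 7.127285480499268) [0.0047 0.0
[... 1008 characters left out ...]
2, 83.7137222290039)
tray 0.45 531 (424.1925048828125, 140.28341674804688, 35.22825622558594, 145.73292541503906, 0.552746593952179) [0.0048 0.0294 0.036 ]
 floor/wall: (424.5659484863281, 137.3008575439453, 30.796281814575195, 140.2252197265625, 1.8908888101577759)
handlamp 0.81 837 (279.4671630859375, -268.86346435546875, 64.26099395751953, 128.24072265625, 6.211703777313232) [0.0672 0.0863 0.1388]
handlamp 0.65 1090 (585.9976196289062, 107.6510009765625, 80.11195373535156, 135.47268676757812, 52.104225158691406) [0.1319 0.2048 0.2585]
 magnet red (452.4236145019531, 391.42022705078125, 41.439537048339844, 30.914119720458984, 48.27554702758789) [0.4502 0.3657 0.0116] [0.4761 0.417  0.0276]
```

View pics/top1.png

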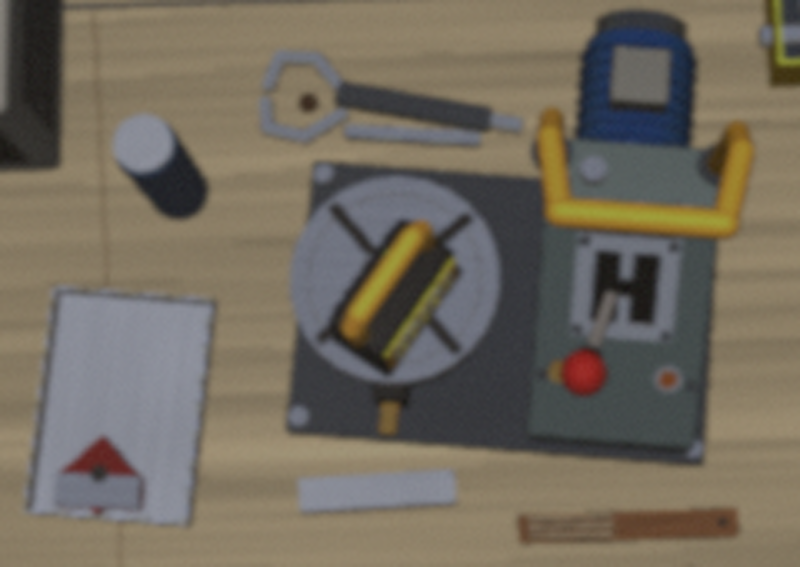

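View pics/scene1.png

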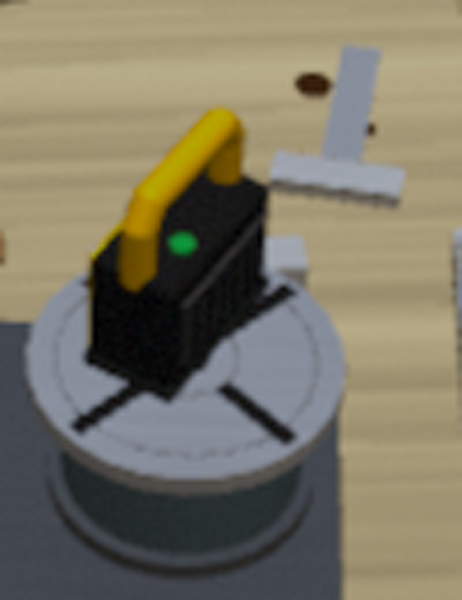

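View pics/grip1.png

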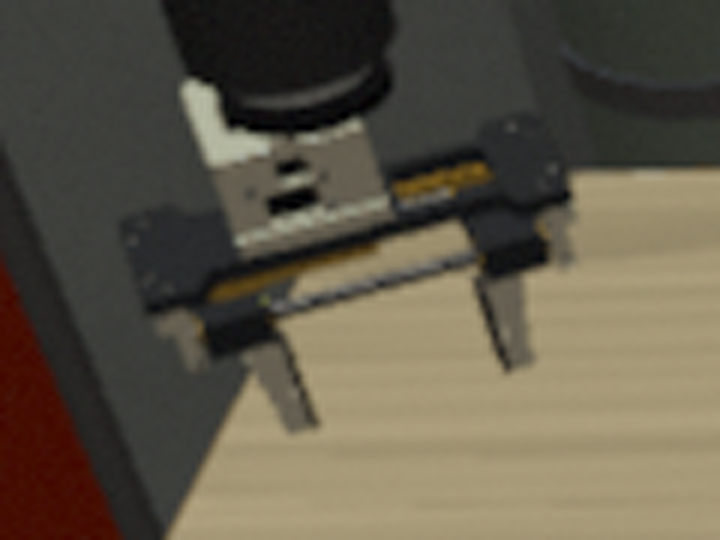

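Crop confirms the black/yellow lamp on the turntable, handle yaw about −36°. The positioner is yawed about −6°. The tool cannot be tilted by the moves, so I measure the gripper body profile from depth to see how it clears the guard bar.

```bash
python3 - <<'E'
from h import *
from scipy.spatial.transform import Rotation as R
np.set_printoptions(precision=3,suppress=True)
s=r.get_state(); Rt=R.from_euler('xyz',s["eef_rot"],degrees=True).as_matrix(); t=s["tcp_pos"]
print(Rt)
for n in ["scene","top"]:
    c=capture(n); W=cloud(c).reshape(-1,3); T=(W-t)@Rt
    m=(abs(T[:,0])<.15)&(abs(T[:,1])<.15)&(T[:,2]>-.35)&(T[:,2]<.03)
    T=T[m]; print(n,len(T))
    for a in np.arange(-.30,.03,.015):
        q=T[(T[:,2]>=a)&(T[:,2]<a+.015)]
        if len(q)>4: print(f"{a:.3f}",len(q),np.percentile(q[:,0],[1,50,99]),np.percentile(q[:,1],[1,50,99]))
c=capture("wrist"); cv2.imwrite("pics/wrist0.png",c["image"][:,:,::-1]); print(Rt.T@(c["pose"][:3,3]-t), Rt.T@c["pose"][:3,:3])
E
```

```text
[[-0.894 -0.447  0.   ]
 [-0.447  0.894  0.   ]
 [-0.     0.    -1.   ]]
scene 3933
-0.300 103 [-0.053 -0.041 -0.006] [-0.047 -0.025 -0.003]
-0.285 128 [-0.05  -0.041 -0.013] [-0.046 -0.019  0.012]
-0.270 159 [-0.052 -0.042 -0.01 ] [-0.045 -0.015  0.02 ]
-0.255 175 [-0.05  -0.042 -0.005] [-0.045 -0.008  0.029]
-0.240 183 [-0.051 -0.041 -0.011] [-0.045 -0.007  0.036]
-0.225 200 [-0.052 -0.04  -0.009] [-0.045 -0.003  0.043]
-0.210 186 [-0.051 -0.039 -0.01 ] [-0.045 -0.003  0.044]
-0.195 195 [-0.05  -0.041 -0.013] [-0.045 -0.003  0.043]
-0.180 88 [-0.05  -0.04  -0.012] [-0.044 -0.002  0.043]
-0.165 164 [-0.043 -0.029 -0.002] [-0.037 -0.002  0.036]
-0.150 221 [-0.045 -0.033  0.037] [-0.05  -0.031  0.029]
-0.135 59 [-0.032 -0.024  0.016] [-0.049 -0.012  0.016]
-0.120 131 [-0.03  -0.021 -0.008] [-0.049 -0.016  0.016]
-0.105 277 [-0.041 -0.022  0.028] [-0.094 -0.016  0.094]
-0.090 659 [-0.044 -0.021  0.037] [-0.096  0.001  0.094]
-0.075 349 [-0.045 -0.032  0.026] [-0.089  0.012  0.088]
-0.060 135 [-0.043 -0.037 -0.007] [-0.087 -0.005  0.086]
-0.045 17 [-0.032 -0.014 -0.01 ] [-0.084  0.044  
[... 506 characters left out ...]

-0.225 126 [-0.045 -0.013  0.037] [0.009 0.039 0.046]
-0.210 126 [-0.046 -0.019  0.037] [0.004 0.037 0.046]
-0.195 124 [-0.046 -0.015  0.036] [-0.001  0.039  0.045]
-0.180 46 [-0.045 -0.016  0.034] [-0.005  0.037  0.045]
-0.165 17 [-0.028 -0.014  0.008] [0.024 0.035 0.037]
-0.150 28 [-0.039 -0.035 -0.   ] [-0.004  0.014  0.035]
-0.120 12 [-0.022 -0.021 -0.011] [0.007 0.014 0.017]
-0.105 241 [-0.025  0.     0.036] [0.004 0.07  0.095]
-0.090 427 [-0.026  0.007  0.039] [0.001 0.066 0.096]
-0.075 230 [-0.039 -0.025  0.039] [-0.057  0.036  0.093]
-0.060 34 [-0.038 -0.025  0.035] [-0.059  0.014  0.088]
[ 0.072 -0.001 -0.14 ] [[-0.001 -0.965 -0.263]
 [ 1.    -0.001  0.   ]
 [-0.    -0.263  0.965]]
```

View pics/wrist0.png

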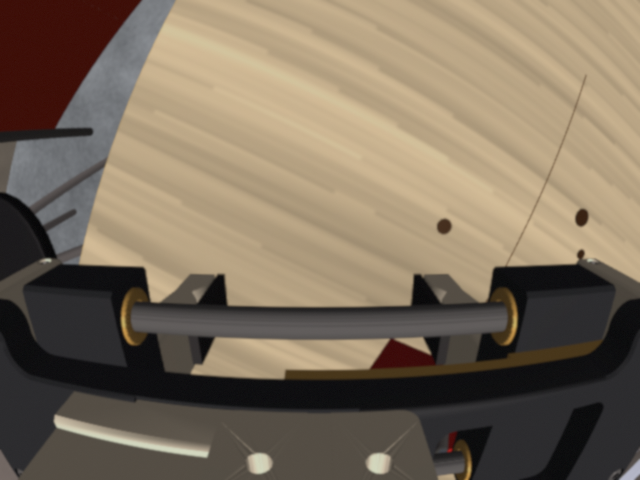

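```bash
cat >> h.py <<'E'
from scipy.spatial.transform import Rotation as Ro
def plan(x,y,z,yaw,frm=None):
    s=r.get_state()
    t,yw=(s["tcp_pos"],s["eef_rot"][2]) if frm is None else (np.array(frm[:3]),frm[3])
    M=Ro.from_euler('xyz',[180,0,yw],degrees=True).as_matrix()
    d=M.T@(np.array([x,y,z])-t); dy=(yaw-yw+180)%360-180
    print("from",np.round(t,4),round(yw,2),"shift",d.round(4),"roll",round(-np.radians(dy),3),"per5",(d/5).round(4),round(-np.radians(dy)/5,4))
E
python3 - <<'E'
from h import *
A=(.302,-.604,.246,-153.43);B=(.36,-.40,.44,-103);C=(.47,-.14,.44,-55);D=(.5745,.108,.40,-36.4)
plan(*B,A);plan(*C,B);plan(*D,C)
E
```

```text
from [ 0.302 -0.604  0.246] -153.43 shift [-0.1431  0.1565 -0.194 ] roll -0.88 per5 [-0.0286  0.0313 -0.0388] -0.176
from [ 0.36 -0.4   0.44] -103 shift [-0.2781 -0.0487 -0.    ] roll -0.838 per5 [-0.0556 -0.0097 -0.    ] -0.1676
from [ 0.47 -0.14  0.44] -55 shift [-0.1432 -0.2278  0.04  ] roll -0.325 per5 [-0.0286 -0.0456  0.008 ] -0.0649
```

>>> step_arm([
  [0.0876,-0.0286,0.0313,-0.0388,-0.176],
  [0.0876,-0.0572,0.0626,-0.0776,-0.352],
  [0.0876,-0.0858,0.0939,-0.1164,-0.528],
  [0.0876,-0.1145,0.1252,-0.1552,-0.704],
  [0.0876,-0.1431,0.1565,-0.194,-0.88],
], newtons=30)

```text
time_s: 2.28
tcp_pos: [0.3599, -0.3983, 0.441]
eef_rot: [-180.0, -0.0, -102.7]
contact_force: [1.0, 0.1, 0.3]
gripper_width: 0.0875
```

>>> step_arm([
  [0.0876,-0.0556,-0.0097,0,-0.168],
  [0.0876,-0.1112,-0.0195,0,-0.335],
  [0.0876,-0.1669,-0.0292,0,-0.503],
  [0.0876,-0.2225,-0.039,0,-0.67],
  [0.0876,-0.278,-0.0487,0,-0.838],
])

```text
time_s: 2.9
tcp_pos: [0.4702, -0.138, 0.44]
eef_rot: [-179.9, -0.0, -54.7]
contact_force: [0.6, -0.8, -0.4]
gripper_width: 0.0875
```

>>> step_arm([
  [0.0876,-0.0286,-0.0456,0.008,-0.065],
  [0.0876,-0.0573,-0.0911,0.016,-0.13],
  [0.0876,-0.0859,-0.1367,0.024,-0.195],
  [0.0876,-0.1146,-0.1822,0.032,-0.26],
  [0.0876,-0.1432,-0.2278,0.04,-0.325],
])

```text
time_s: 3.52
tcp_pos: [0.5747, 0.1099, 0.3996]
eef_rot: [-180.0, -0.0, -36.2]
contact_force: [0.3, -0.5, -0.1]
gripper_width: 0.0876
```

```bash
python3 - <<'E'
from h import *
np.set_printoptions(precision=4,suppress=True)
c=capture("wrist"); cv2.imwrite("pics/wrist1.png",c["image"][:,:,::-1])
f=c["fx"];v,u=np.mgrid[:480,:640]; a=(u-c["cx"])/f; b=(v-c["cy"])/c["fy"]; th=np.hypot(a,b); z=c["z_map"]
k=np.tan(th)/np.maximum(th,1e-6)
W=np.stack([a*k*z,b*k*z,z],-1)@c["pose"][:3,:3].T+c["pose"][:3,3]; im=c["image"].astype(int)
m=(z>0)&(W[...,2]>.235)&(W[...,2]<.275)&(abs(W[...,0]-.575)<.08)&(abs(W[...,1]-.108)<.08)&(im[...,0]>120)&(im[...,2]<80)
p=W[m]; print(len(p),p.mean(0),rect(p[:,:2]),np.percentile(p[:,2],[5,50,95]))
plan(.5745,.108,.2485,-36.4)
E
```

```text
2995 [0.5804 0.1047 0.2552] (576.1726684570312, 107.73237609863281, 19.676746368408203, 109.98807525634766, 54.03205871582031) [0.2443 0.2567 0.2592]
from [0.5764 0.1146 0.3966] -35.94 shift [0.0023 0.0065 0.1481] roll 0.008 per5 [0.0005 0.0013 0.0296] 0.0016
```

View pics/wrist1.png

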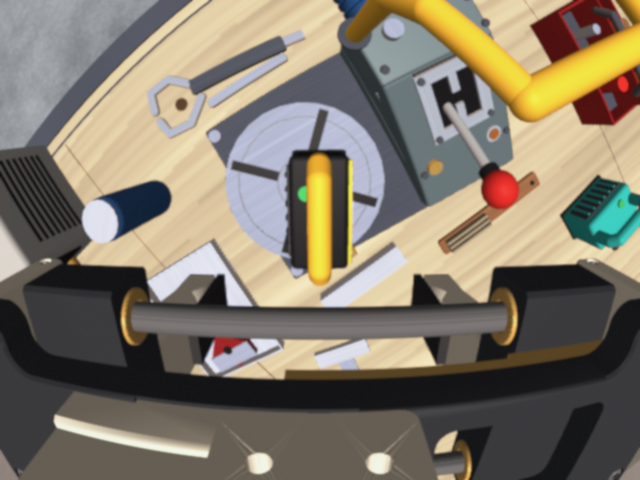

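Wrist view shows the handle at (319,215), lying straight along the tool x between the fingers, about centred. Descend.

>>> step_arm([
  [0.0876,0.0005,0,0.03,0],
  [0.0876,0.001,0,0.07,0],
  [0.0876,0.001,0,0.11,0],
  [0.0876,0.001,0,0.14,0],
  [0.0876,0.001,0,0.152,0],
])

```text
time_s: 4.2
tcp_pos: [0.5744, 0.1072, 0.2459]
eef_rot: [179.9, 0.1, -36.4]
contact_force: [-0.5, 1.5, 0.6]
gripper_width: 0.0878
```

>>> step_arm([
  [0.0876,0,0,0,0],
  [0.05,0,0,0,0],
  [0.02,0,0,0,0],
  [0.01,0,0,0,0],
  [0.01,0,0,0,0],
], newtons=40)

```text
time_s: 4.82
tcp_pos: [0.5752, 0.1076, 0.2479]
eef_rot: [-180.0, -0.0, -36.4]
contact_force: [0.6, -0.5, -0.7]
gripper_width: 0.0532
```

>>> step_arm([
  [0.01,0,0,0,0],
  [0.01,0,0,0,0],
  [0.01,0,0,0,0],
  [0.01,0,0,0,0],
  [0.01,0,0,0,0],
])

```text
time_s: 5.45
tcp_pos: [0.5754, 0.1078, 0.2476]
eef_rot: [-180.0, -0.0, -36.4]
contact_force: [1.5, 1.6, 0.3]
gripper_width: 0.0187
```

>>> step_arm([
  [0.01,0,0,0,0],
  [0.01,0,0,0,0],
  [0.01,0,0,-0.003,0],
  [0.01,0,0,-0.01,0],
  [0.01,0,0,-0.02,0],
])

```text
time_s: 6.08
tcp_pos: [0.5747, 0.1074, 0.2675]
eef_rot: [179.9, 0.0, -36.4]
contact_force: [0.9, 0.4, -5.3]
gripper_width: 0.0189
```

```bash
python3 - <<'E'
from h import *
A=(.5753,.1078,.268,-36.4);B=(.562,.24,.30,-66.4);C=(.549,.37,.30,-96.4)
plan(*B,A);plan(*C,B)
E
```

```text
from [0.5753 0.1078 0.268 ] -36.4 shift [-0.0892 -0.0985 -0.032 ] roll 0.524 per5 [-0.0178 -0.0197 -0.0064] 0.1047
from [0.562 0.24  0.3  ] -66.4 shift [-0.1243 -0.0401 -0.    ] roll 0.524 per5 [-0.0249 -0.008  -0.    ] 0.1047
```

>>> step_arm([
  [0.01,-0.008,-0.009,-0.018,0.06],
  [0.01,-0.025,-0.028,-0.032,0.15],
  [0.01,-0.044,-0.049,-0.032,0.27],
  [0.01,-0.066,-0.073,-0.032,0.4],
  [0.01,-0.0892,-0.0985,-0.032,0.524],
])

```text
time_s: 6.7
tcp_pos: [0.5615, 0.2406, 0.3002]
eef_rot: [-180.0, 0.0, -66.7]
contact_force: [-0.1, 0.8, -4.7]
gripper_width: 0.0191
```

>>> step_arm([
  [0.01,-0.029,-0.009,0,0.12],
  [0.01,-0.058,-0.0185,0,0.24],
  [0.01,-0.085,-0.0275,0,0.36],
  [0.01,-0.108,-0.035,0,0.46],
  [0.01,-0.1243,-0.0401,0,0.524],
])

```text
time_s: 7.32
tcp_pos: [0.5485, 0.3709, 0.2998]
eef_rot: [180.0, -0.0, -96.5]
contact_force: [-0.3, 0.3, -5.1]
gripper_width: 0.0193
```

>>> step_arm([
  [0.01,0,0,0.0,0],
  [0.01,0,0,0.02,0],
  [0.01,0,0,0.05,0],
  [0.01,0,0,0.08,0],
  [0.01,0,0,0.1,0],
])

```text
time_s: 7.95
tcp_pos: [0.5484, 0.3686, 0.1983]
eef_rot: [179.9, -0.1, -96.4]
contact_force: [1.1, 0.4, -5.8]
gripper_width: 0.0192
```

```bash
python3 - <<'E'
from h import *
np.set_printoptions(precision=4,suppress=True)
c=capture("wrist"); cv2.imwrite("pics/wrist2.png",c["image"][:,:,::-1])
c=capture("scene"); cv2.imwrite("pics/scene2.png",cv2.resize(c["image"][180:340,330:510,::-1],None,fx=4,fy=3.75)[:600,:720])
W=cloud(c);q=W[(abs(W[...,0]-.51)<.14)&(abs(W[...,1]-.374)<.1)&(W[...,2]>.016)&(W[...,2]<.03)]
print(r.get_state()["tcp_pos"],r.get_state()["contact_force"])
E
```

```text
[0.5477 0.3682 0.1972] [-0.3941 -0.383  -5.6073]
```

View pics/wrist2.png

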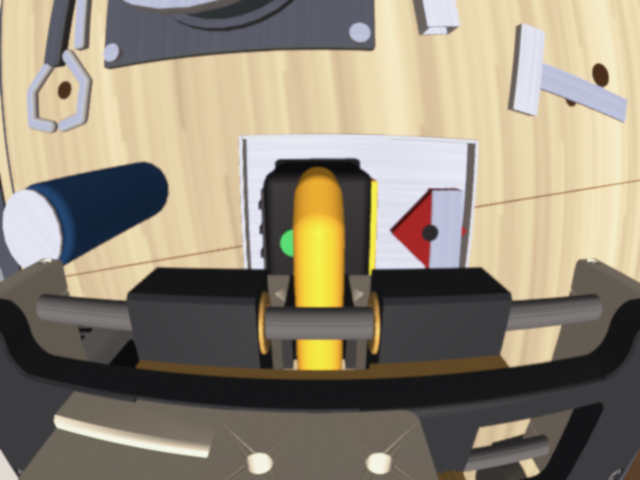

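View pics/scene2.png

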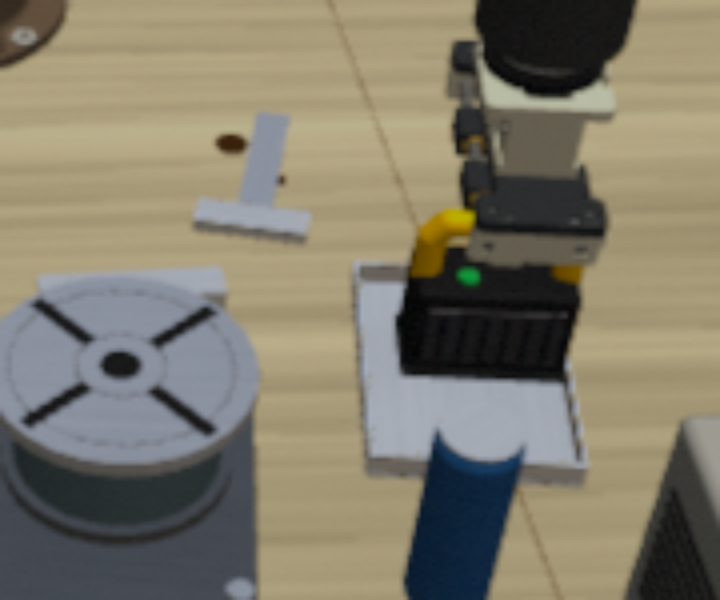

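Lamp hangs upright over the free end of the tray (green button at (289,243), magnet at (430,232) clear by a good gap). Lower.

>>> step_arm([
  [0.01,0,0.0,0.02,0],
  [0.01,0,0,0.04,0],
  [0.01,0,0,0.055,0],
  [0.01,0,0,0.062,0],
  [0.01,0,0,0.062,0],
])

```text
time_s: 8.68
tcp_pos: [0.5488, 0.3697, 0.1377]
eef_rot: [-180.0, -0.0, -96.4]
contact_force: [0.1, 0.1, -4.8]
gripper_width: 0.0191
```

>>> step_arm([
  [0.01,0,0.0,0.002,0],
  [0.01,0,0,0.003,0],
  [0.01,0,0,0.004,0],
  [0.01,0,0,0.005,0],
  [0.01,0,0,0.006,0],
])

```text
time_s: 9.3
tcp_pos: [0.5487, 0.3698, 0.1315]
eef_rot: [-180.0, 0.0, -96.4]
contact_force: [-0.7, -0.3, -5.7]
gripper_width: 0.0189
```

>>> step_arm([
  [0.01,0,0.0,0.001,0],
  [0.01,0,0,0.001,0],
  [0.01,0,0,0.002,0],
  [0.01,0,0,0.002,0],
])

```text
time_s: 9.8
tcp_pos: [0.5493, 0.3698, 0.1305]
eef_rot: [-179.9, 0.0, -96.4]
contact_force: [0.9, -3.3, 2.0]
gripper_width: 0.019
```

Weight has come off (Fz −5 → +2): it stands on the floor. Release.

>>> step_arm([
  [0.03,0,0,0,0],
  [0.06,0,0,0,0],
  [0.0876,0,0,0,0],
  [0.0876,0,0,0,0],
  [0.0876,0,0,0,0],
])

```text
time_s: 10.42
tcp_pos: [0.5487, 0.3698, 0.1295]
eef_rot: [180.0, 0.0, -96.4]
contact_force: [-0.3, -0.0, -0.2]
gripper_width: 0.0633
```

>>> step_arm([
  [0.0876,0,0,0,0],
  [0.0876,0,0,0,0],
  [0.0876,0,0,0,0],
  [0.0876,0,0,-0.02,0],
  [0.0876,0,0,-0.05,0],
])

```text
time_s: 11.05
tcp_pos: [0.5483, 0.3693, 0.179]
eef_rot: [179.9, -0.1, -96.4]
contact_force: [0.4, -0.5, 0.1]
gripper_width: 0.0876
```

```bash
python3 - <<'E'
from h import *
A=(.549,.3698,.180,-96.4);B=(.46,.24,.36,-116);C=(.40,.02,.36,-166);D=(.418,-.04,.30,-186.2)
plan(*B,A);plan(*C,B);plan(*D,C)
c=capture("wrist"); cv2.imwrite("pics/wrist3.png",c["image"][:,:,::-1])
E
```

```text
from [0.549  0.3698 0.18  ] -96.4 shift [ 0.1389  0.074  -0.18  ] roll 0.342 per5 [ 0.0278  0.0148 -0.036 ] 0.0684
from [0.46 0.24 0.36] -116 shift [ 0.224  -0.0425 -0.    ] roll 0.873 per5 [ 0.0448 -0.0085 -0.    ] 0.1745
from [0.4  0.02 0.36] -166 shift [-0.003  -0.0626  0.06  ] roll 0.353 per5 [-0.0006 -0.0125  0.012 ] 0.0705
```

View pics/wrist3.png

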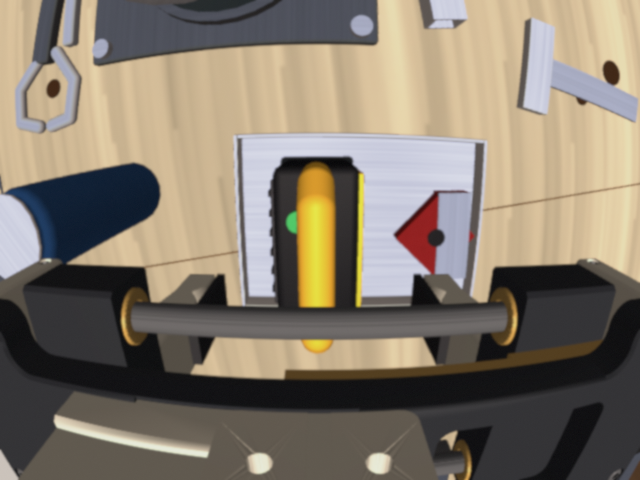

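Lamp stands free and upright in the tray, handle (317,240) clear of the magnet. Now I build the lever kinematics and check it against the measured knob.

```bash
cat >> h.py <<'E'
PSI=np.radians(-6.15); GATE=np.array([.584,-.0865,.134])
Rp=Ro.from_euler('z',PSI).as_matrix(); Rg=Rp@Ro.from_euler('y',-30,degrees=True).as_matrix()
PIV=GATE-.08*Rg[:,2]
def knob(ac,fo):
    # across + = right (-y): rotation about gate x by +ac sends z to -y ; fore + : about gate y
    return PIV+Rg@(Ro.from_euler('x',ac).as_matrix()@Ro.from_euler('y',fo).as_matrix()@np.array([0,0,.2]))
def inv(k):
    from scipy.optimize import least_squares
    s=least_squares(lambda q:knob(*q)-k,[0,0]); return s.x, np.linalg.norm(s.fun)
E
python3 - <<'E'
from h import *
np.set_printoptions(precision=4,suppress=True)
for q in [(-.2,-.25),(-.2,0),(0,0),(.2,0),(.2,.21),(.2,.25)]: print(q,knob(*q))
for k in [(.497,-.041,.213),(.503,-.048,.213),(.50,-.0465,.213)]: print(inv(np.array(k)))
A=(.549,.3698,.180,-96.4);B=(.50,.28,.36,-110);C=(.46,.10,.36,-150);D=(.50,-.045,.32,-186.2)
plan(*B,A);plan(*C,B);plan(*D,C)
E
```

```text
(-0.2, -0.25) [ 0.4909 -0.0377  0.2045]
(-0.2, 0) [ 0.5306 -0.0408  0.2345]
(0, 0) [ 0.5243 -0.0801  0.2379]
(0.2, 0) [ 0.5221 -0.1198  0.2345]
(0.2, 0.21) [ 0.5602 -0.123   0.2516]
(0.2, 0.25) [ 0.5678 -0.1235  0.2539]
(array([-0.183 , -0.1981]), np.float64(0.0013373157782690564))
(array([-0.154 , -0.1734]), np.float64(0.004031932645704941))
(array([-0.1587, -0.1854]), np.float64(0.00183918653544524))
from [0.549  0.3698 0.18  ] -96.4 shift [ 0.0947  0.0387 -0.18  ] roll 0.237 per5 [ 0.0189  0.0077 -0.036 ] 0.0475
from [0.5  0.28 0.36] -110 shift [ 0.1828 -0.024  -0.    ] roll 0.698 per5 [ 0.0366 -0.0048 -0.    ] 0.1396
from [0.46 0.1  0.36] -150 shift [ 0.0379 -0.1456  0.04  ] roll 0.632 per5 [ 0.0076 -0.0291  0.008 ] 0.1264
```

>>> step_arm([
  [0.0876,0,0,-0.045,0],
  [0.0876,0.01,0.004,-0.09,0.04],
  [0.0876,0.035,0.014,-0.13,0.1],
  [0.0876,0.065,0.027,-0.16,0.17],
  [0.0876,0.0947,0.0387,-0.18,0.237],
])

```text
time_s: 11.72
tcp_pos: [0.4994, 0.2793, 0.3613]
eef_rot: [-179.9, 0.1, -110.1]
contact_force: [0.9, 0.5, 0.1]
gripper_width: 0.0875
```

>>> step_arm([
  [0.0876,0.0366,-0.0048,0,0.14],
  [0.0876,0.0732,-0.0096,0,0.28],
  [0.0876,0.11,-0.0144,0,0.42],
  [0.0876,0.1464,-0.0192,0,0.56],
  [0.0876,0.1828,-0.024,0,0.698],
])

```text
time_s: 12.35
tcp_pos: [0.4592, 0.0989, 0.3598]
eef_rot: [180.0, 0.0, -150.2]
contact_force: [0.8, -0.5, -0.0]
gripper_width: 0.0875
```

>>> step_arm([
  [0.0876,0.0076,-0.0291,0.008,0.126],
  [0.0876,0.0152,-0.0582,0.016,0.253],
  [0.0876,0.0228,-0.0874,0.024,0.38],
  [0.0876,0.0303,-0.1165,0.032,0.506],
  [0.0876,0.0379,-0.1456,0.04,0.632],
])

```text
time_s: 12.98
tcp_pos: [0.4999, -0.046, 0.3195]
eef_rot: [180.0, 0.0, 173.6]
contact_force: [-0.0, 1.1, 0.2]
gripper_width: 0.0876
```

>>> step_arm([
  [0.0876,0,0,0,0],
  [0.0876,0,0,0,0],
])

```text
time_s: 13.22
tcp_pos: [0.4997, -0.045, 0.3197]
eef_rot: [180.0, 0.0, 173.8]
contact_force: [-0.0, -0.1, 0.1]
gripper_width: 0.0877
```

```bash
python3 - <<'E'
from h import *
np.set_printoptions(precision=4,suppress=True)
print(r.get_state()["tcp_pos"],r.get_state()["eef_rot"])
c=capture("wrist"); im=c["image"].astype(int); cv2.imwrite("pics/wrist4.png",c["image"][:,:,::-1])
f=c["fx"];v,u=np.mgrid[:480,:640]; a=(u-c["cx"])/f; b=(v-c["cy"])/c["fy"]; th=np.hypot(a,b); z=c["z_map"]
k=np.tan(th)/np.maximum(th,1e-6)
W=np.stack([a*k*z,b*k*z,z],-1)@c["pose"][:3,:3].T+c["pose"][:3,3]
m=(z>0)&(W[...,2]>.19)&(W[...,2]<.25)&(im[...,0]>120)&(im[...,1]<70)&(im[...,2]<70)&(abs(W[...,0]-.5)<.05)&(abs(W[...,1]+.045)<.05)
p=W[m]
from scipy.optimize import least_squares
s=least_squares(lambda q:np.linalg.norm(p-q,axis=1)-.019,[.5,-.045,.213],loss='soft_l1',f_scale=.002)
print(len(p),s.x,np.std(s.fun),inv(s.x),knob(*inv(s.x)[0]))
print([(d["p"],d["location"]) for d in spotter.tip_of("wrist","knob")],[(d["p"],d["location"]) for d in spotter.tip_of("wrist","gate")],[(d["p"],d["location"]) for d in spotter.tip_of("wrist","guard_bar")])
E
```

```text
[ 0.4997 -0.045   0.3197] [179.9923   0.0124 173.8379]
2221 [ 0.4963 -0.0468  0.2157] 0.0006222456362302346 (array([-0.1518, -0.1905]), np.float64(0.0024069876410999745)) [ 0.4978 -0.0474  0.2139]
[(0.6, [0.4975, -0.0463, 0.213])] [(0.72, [0.5787, -0.0877, 0.1369])] [(0.44, [0.5007, -0.3918, 0.0018])]
```

View pics/wrist4.png

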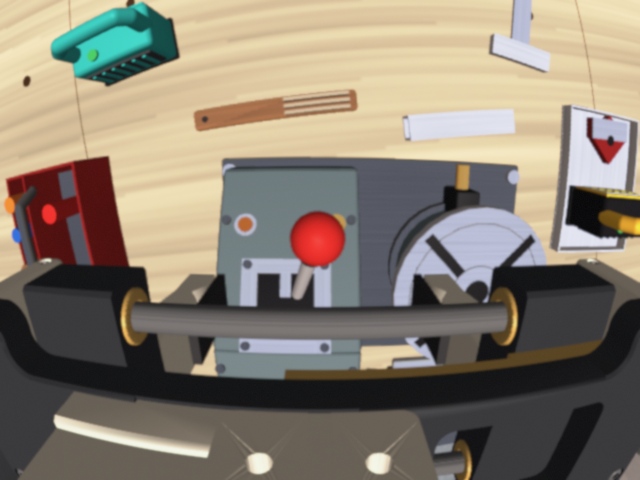

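Wrist view: knob at (319,239), lever in the left leg (upper right opening of the H), back of neutral; model residual 2 mm. Descend over the knob and grip.

>>> step_arm([
  [0.0876,0.0014,-0.001,0.03,0],
  [0.0876,0.0028,-0.0018,0.06,0],
  [0.0876,0.0028,-0.0018,0.09,0],
  [0.07,0.0028,-0.0018,0.106,0],
  [0.05,0.0028,-0.0018,0.106,0],
], newtons=15)

```text
time_s: 14.05
tcp_pos: [0.4964, -0.0464, 0.2131]
eef_rot: [-180.0, -0.1, 173.8]
contact_force: [0.7, 0.2, 0.6]
gripper_width: 0.0732
```

>>> step_arm([
  [0.03,0,0,0,0],
  [0.03,0,0,0,0],
  [0.03,0,0,0,0],
  [0.03,0,0,0,0],
  [0.03,0,0,0,0],
])

```text
time_s: 14.68
tcp_pos: [0.4968, -0.0464, 0.2138]
eef_rot: [180.0, 0.0, 173.8]
contact_force: [-2.0, 1.9, 2.2]
gripper_width: 0.0373
```

```bash
python3 - <<'E'
from h import *
np.set_printoptions(precision=4,suppress=True)
s=r.get_state(); print(s["tcp_pos"],s["gripper_width"],inv(s["tcp_pos"]))
M=Ro.from_euler('xyz',[180,0,173.8],degrees=True).as_matrix()
k0=knob(-.18,-.19)
for q in [(-.18,-.15),(-.18,-.1),(-.18,-.05),(-.18,0),(-.1,0),(0,0),(.1,0),(.18,0),(.19,.0),(.19,.06),(.19,.1),(.19,.15)]:
    print(q,knob(*q),(M.T@(knob(*q)-k0)))
E
```

```text
[ 0.4968 -0.0464  0.2138] 0.037316495944198134 (array([-0.1555, -0.1951]), np.float64(0.0008168501079219277))
(-0.18, -0.15) [ 0.5051 -0.0424  0.2183] [-0.0062  0.0002 -0.0051]
(-0.18, -0.1) [ 0.5131 -0.043   0.2243] [-0.0141  0.0005 -0.0111]
(-0.18, -0.05) [ 0.5213 -0.0438  0.2299] [-0.0224  0.0006 -0.0167]
(-0.18, 0) [ 0.5298 -0.0446  0.2351] [-0.0309  0.0007 -0.022 ]
(-0.1, 0) [ 0.527  -0.0603  0.2371] [-0.0298 -0.0152 -0.0239]
(0, 0) [ 0.5243 -0.0801  0.2379] [-0.0294 -0.0351 -0.0248]
(0.1, 0) [ 0.5227 -0.1     0.2371] [-0.0299 -0.0551 -0.0239]
(0.18, 0) [ 0.5221 -0.1158  0.2351] [-0.031  -0.0709 -0.022 ]
(0.19, 0.0) [ 0.5221 -0.1178  0.2348] [-0.0312 -0.0729 -0.0216]
(0.19, 0.06) [ 0.5326 -0.1189  0.2405] [-0.0418 -0.0728 -0.0273]
(0.19, 0.1) [ 0.5398 -0.1195  0.2439] [-0.049  -0.0727 -0.0308]
(0.19, 0.15) [ 0.549  -0.1203  0.2478] [-0.0582 -0.0725 -0.0347]
```

>>> step_arm([
  [0.03,-0.007,0,-0.0055,0],
  [0.03,-0.0145,0,-0.011,0],
  [0.03,-0.022,0,-0.0165,0],
  [0.03,-0.031,0,-0.022,0],
  [0.03,-0.031,0,-0.022,0],
])

```text
time_s: 15.3
tcp_pos: [0.5276, -0.0498, 0.2357]
eef_rot: [180.0, -0.1, 173.8]
contact_force: [-5.7, 3.0, 3.2]
gripper_width: 0.0372
```

```bash
python3 - <<'E'
from h import *
np.set_printoptions(precision=4,suppress=True)
s=r.get_state(); print(s["tcp_pos"],s["gripper_width"],s["contact_force"],inv(s["tcp_pos"]))
c=capture("wrist"); cv2.imwrite("pics/wrist5.png",c["image"][:,:,::-1])
c=capture("top"); cv2.imwrite("pics/top5.png",cv2.resize(c["image"][160:300,250:430,::-1],None,fx=4,fy=4,interpolation=cv2.INTER_CUBIC))
E
```

```text
[ 0.5276 -0.0498  0.2357] 0.037182864629682504 [-5.6961  2.9946  3.239 ] (array([-0.1525, -0.0058]), np.float64(0.00039856585334912837))
```

View pics/wrist5.png

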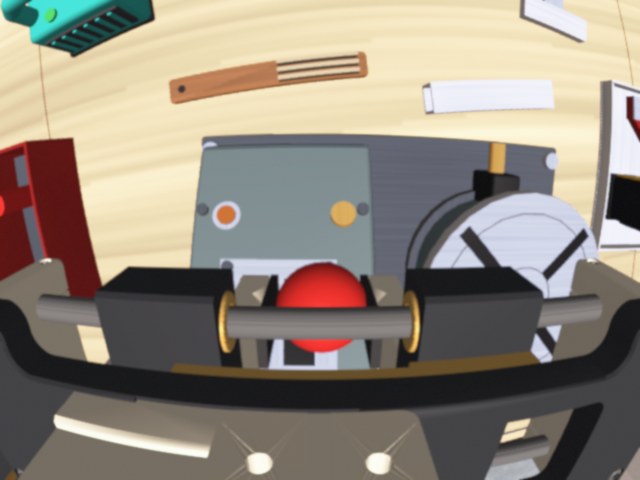

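View pics/top5.png

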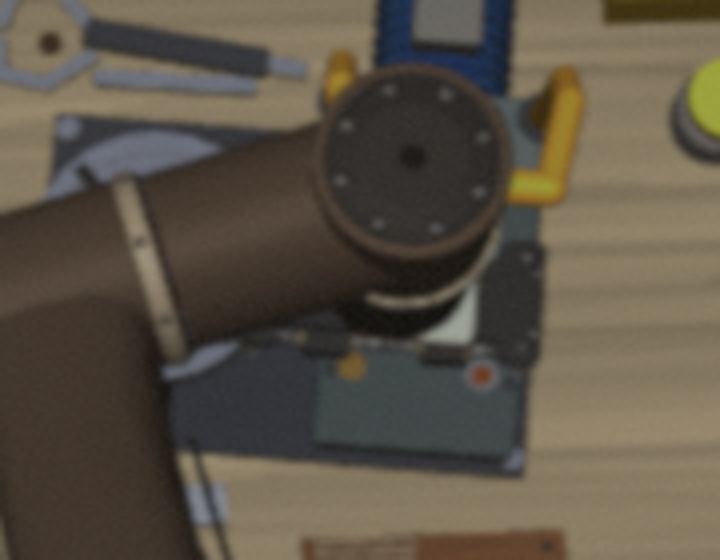

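Knob is held between the pads at (320,308); the model says neutral (fore ≈ −0.006). Start across.

>>> step_arm([
  [0.03,0.0,-0.005,-0.0005,0],
  [0.03,0.0005,-0.01,-0.001,0],
  [0.03,0.001,-0.015,-0.0015,0],
  [0.03,0.001,-0.02,-0.002,0],
  [0.03,0.001,-0.025,-0.0025,0],
])

```text
time_s: 16.02
tcp_pos: [0.5238, -0.0741, 0.2381]
eef_rot: [179.9, 0.0, 173.8]
contact_force: [-3.9, 4.8, 2.9]
gripper_width: 0.0368
```

```bash
python3 - <<'E'
from h import *
np.set_printoptions(precision=4,suppress=True)
s=r.get_state(); print(s["tcp_pos"],s["gripper_width"],s["contact_force"],inv(s["tcp_pos"]))
E
```

```text
[ 0.5238 -0.0741  0.2381] 0.03677080017394645 [-3.8689  4.7668  2.8804] (array([-0.0294, -0.0047]), np.float64(0.0008034067946855715))
```

>>> step_arm([
  [0.03,0.0,-0.009,0,0],
  [0.03,-0.0005,-0.018,0.0005,0],
  [0.03,-0.001,-0.027,0.001,0],
  [0.03,-0.0012,-0.034,0.002,0],
  [0.03,-0.0015,-0.041,0.0028,0],
])

```text
time_s: 16.65
tcp_pos: [0.521, -0.1156, 0.2352]
eef_rot: [180.0, 0.0, 173.8]
contact_force: [-1.0, 4.3, 1.3]
gripper_width: 0.0366
```

```bash
python3 - <<'E'
from h import *
np.set_printoptions(precision=4,suppress=True)
s=r.get_state(); print(s["tcp_pos"],s["gripper_width"],s["contact_force"],inv(s["tcp_pos"]))
c=capture("wrist"); cv2.imwrite("pics/wrist6.png",c["image"][:,:,::-1])
E
```

```text
[ 0.521  -0.1156  0.2352] 0.03664267889238541 [-0.9652  4.3425  1.3071] (array([ 0.1789, -0.0046]), np.float64(0.0006080085965089732))
```

View pics/wrist6.png

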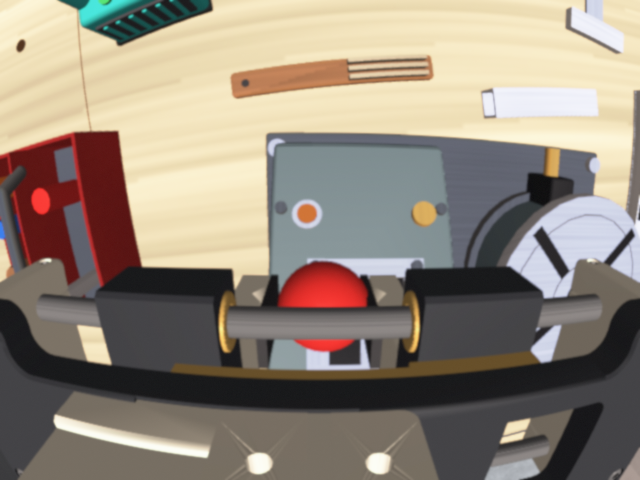

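>>> step_arm([
  [0.03,-0.003,-0.001,-0.0015,0],
  [0.03,-0.0055,-0.001,-0.003,0],
  [0.0876,-0.0055,-0.001,-0.003,0],
  [0.0876,-0.0055,-0.001,-0.003,0],
  [0.0876,-0.0055,-0.001,-0.003,0],
])

```text
time_s: 17.32
tcp_pos: [0.5265, -0.1174, 0.2384]
eef_rot: [-180.0, 0.0, 173.8]
contact_force: [0.4, 0.1, 0.7]
gripper_width: 0.0618
```

>>> step_arm([
  [0.0876,0,0,0,0],
  [0.0876,0.02,0,0,0],
  [0.0876,0.045,0,-0.005,0],
  [0.05,0.065,0,-0.012,0],
  [0.0,0.065,0,-0.012,0],
])

```text
time_s: 17.95
tcp_pos: [0.4612, -0.1101, 0.2512]
eef_rot: [180.0, 0.1, 173.8]
contact_force: [0.7, -0.4, 0.1]
gripper_width: 0.073
```

```bash
python3 - <<'E'
from h import *
np.set_printoptions(precision=4,suppress=True)
s=r.get_state(); print(s["tcp_pos"],s["gripper_width"],s["contact_force"])
Rt=Ro.from_euler('xyz',s["eef_rot"],degrees=True).as_matrix(); t=s["tcp_pos"]
c=capture("scene"); W0=cloud(c); W=W0.reshape(-1,3); T=(W-t)@Rt
cv2.imwrite("pics/scene7.png",cv2.resize(c["image"][130:330,220:400,::-1],None,fx=3,fy=3,interpolation=cv2.INTER_CUBIC))
m=(T[:,0]>-.06)&(T[:,0]<.02)&(abs(T[:,1])<.12)&(T[:,2]>-.2)&(T[:,2]<.03)
T=T[m]
for a in np.arange(-.18,.025,.007):
    q=T[(T[:,2]>=a)&(T[:,2]<a+.007)]
    if len(q)>4: print(f"{a:.3f}",len(q),np.percentile(q[:,0],[2,10,50]),np.percentile(q[:,1],[1,50,99]))
for n in ["scene","wrist"]:
    if n=="wrist": c=capture("wrist"); cv2.imwrite("pics/wrist7.png",c["image"][:,:,::-1])
    print(n,[(round(d["p"],2),d["location"],inv(np.array(d["location"]))) for d in spotter.tip_of(n,"knob")][:2])
E
```

```text
[ 0.4612 -0.1101  0.2512] 0.07298479022029693 [ 0.6951 -0.4495  0.1058]
-0.180 72 [-0.0482 -0.0463 -0.039 ] [-0.0417  0.0081  0.0446]
-0.173 7 [-0.0415 -0.0413 -0.0314] [-0.0383  0.0192  0.0444]
-0.166 27 [-0.0355 -0.0341 -0.0308] [-0.0173  0.0064  0.0286]
-0.159 117 [-0.0399 -0.0365 -0.0271] [-0.0336  0.0041  0.0371]
-0.152 134 [-0.0423 -0.0397 -0.032 ] [-0.0489 -0.0253  0.0349]
-0.145 79 [-0.0439 -0.0414 -0.0368] [-0.0493 -0.0238  0.0172]
-0.138 19 [-0.0403 -0.0392 -0.0372] [-0.0499 -0.0301  0.0145]
-0.131 12 [-0.027  -0.0266 -0.0231] [-0.0452  0.0054  0.0177]
-0.124 65 [-0.0291 -0.0261 -0.023 ] [-0.0477 -0.0106  0.0174]
-0.117 58 [-0.0271 -0.0258 -0.0221] [-0.05   -0.0128  0.0173]
-0.110 59 [-0.0252 -0.0245 -0.0207] [-0.0496 -0.0177  0.0165]
-0.103 88 [-0.029  -0.0268 -0.0228] [-0.0482 -0.015   0.0166]
-0.096 276 [-0.0395 -0.0335 -0.0188] [-0.0945 -0.0059  0.0938]
-0.089 438 [-0.0409 -0.0363 -0.0217] [-0.0951  0.0189  0.0959]
-0.082 142 [-0.0417 -0.0393 -0.0252] [-0.0932  0.0123  0.0963]
-0.075 173 [-0.0418 -0.0375 -0.0242] [-0.0897  0.0273  0.0929]
-0.068 49 [-0.0434 -0.0406 -0.0289] [-0.0871 -0.0612  0.0698]
-0.061 30 [-0.0433 -0.0398 -0.0365] [-0.0871 -0.0747 -0.0397]
-0.054 16 [-0.0411 -0.0402 -0.0355] [-0.0863 -0.0671 -0.0399]
-0.047 7 [-0.0287 -0.0204  0.0005] [-0.0818 -0.0401  0.0704]
-0.026 6 [-0.0163 -0.0162 -0.0139] [-0.0417  0.0468  0.0543]
-0.019 19 [-0.0144 -0.0138 -0.0102] [-0.045   0.0378  0.0542]
-0.012 25 [-0.016  -0.0146 -0.0101] [-0.0475  0.0369  0.0533]
-0.005 34 [-0.0597 -0.0578 -0.0123] [-0.049  -0.0013  0.051 ]
0.002 38 [-0.0593 -0.0288 -0.0103] [-0.052   0.0037  0.0524]
0.009 27 [-0.0337 -0.0133 -0.0105] [-0.0504  0.0184  0.0527]
0.016 11 [-0.0121 -0.0117 -0.0094] [-0.0447 -0.0368  0.0469]
scene [(0.68, [0.5223, -0.1097, 0.2341], (array([ 0.1502, -0.0047]), np.float64(0.0016463793503855334)))]
wrist []
```

View pics/scene7.png

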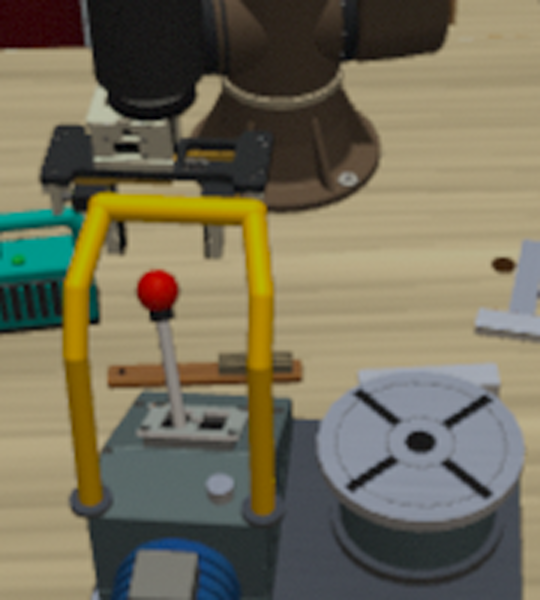

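View pics/wrist7.png

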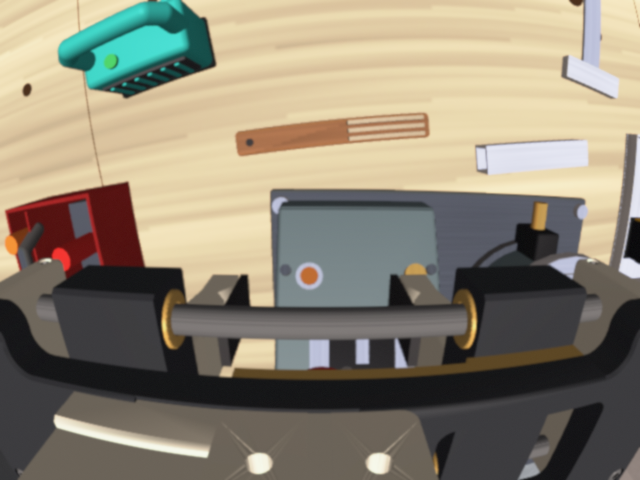

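Scene view: knob (158,290 in crop) held at neutral/right by friction, gripper clear. Gripper profile: wide body from 47 to about 98 mm above the TCP, narrow neck (±25 mm) from 98 to 135 mm. With the TCP at z ≈ 0.2585 the guard bar sits level with the neck, so a closed-finger push clears it. Close the fingers and push.

>>> step_arm([
  [0.0,0,0,0,0],
  [0.0,0,0,0,0],
  [0.0,0,0,0,0],
  [0.0,0,0,0,0],
  [0.0,0,0,0,0],
])

```text
time_s: 18.77
tcp_pos: [0.4617, -0.1101, 0.2503]
eef_rot: [-180.0, -0.0, 173.8]
contact_force: [0.2, -0.2, -1.1]
gripper_width: 0.007
```

>>> step_arm([
  [0.0,0,0,0,0],
  [0.0,0,0,0,0],
  [0.0,0,0,0,0],
  [0.0,-0.01,0,0,0],
  [0.0,-0.025,0,0,0],
])

```text
time_s: 19.4
tcp_pos: [0.4875, -0.1129, 0.2505]
eef_rot: [180.0, 0.0, 173.8]
contact_force: [0.1, -1.0, -0.7]
gripper_width: 0.0004
```

>>> step_arm([
  [0.0,-0.006,0,0,0],
  [0.0,-0.011,0,-0.002,0],
  [0.0,-0.017,0,-0.004,0],
  [0.0,-0.022,0,-0.006,0],
  [0.0,-0.027,0,-0.008,0],
])

```text
time_s: 20.02
tcp_pos: [0.5125, -0.1159, 0.2583]
eef_rot: [-180.0, -0.1, 173.8]
contact_force: [-5.8, 0.9, 4.6]
gripper_width: 0.0006
```

```bash
python3 - <<'E'
from h import *
np.set_printoptions(precision=4,suppress=True)
s=r.get_state(); print(s["tcp_pos"],s["gripper_width"],s["contact_force"])
c=capture("scene"); cv2.imwrite("pics/scene8.png",cv2.resize(c["image"][130:330,220:400,::-1],None,fx=3,fy=3,interpolation=cv2.INTER_CUBIC))
print([(round(d["p"],2),d["location"],inv(np.array(d["location"]))) for d in spotter.tip_of("scene","knob")][:2])
E
```

```text
[ 0.5125 -0.1159  0.2583] 0.0006443591232027919 [-5.7699  0.9279  4.5632]
[(0.67, [0.5401, -0.1169, 0.2427], (array([0.1778, 0.0978]), np.float64(0.0016059042004810268)))]
```

View pics/scene8.png

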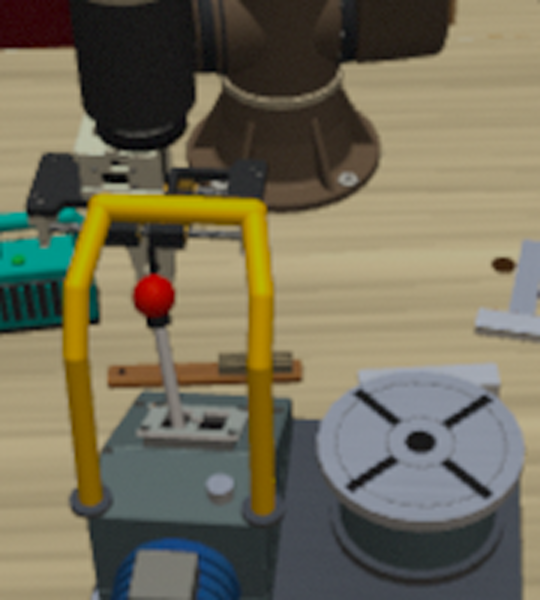

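>>> step_arm([
  [0.0,-0.005,0,0,0],
  [0.0,-0.01,0,0,0],
  [0.0,-0.014,0,0,0],
  [0.0,-0.018,0,0,0],
  [0.0,-0.02,0,0,0],
])

```text
time_s: 20.75
tcp_pos: [0.5335, -0.1179, 0.2582]
eef_rot: [180.0, -0.0, 173.8]
contact_force: [-3.9, 1.3, 2.4]
gripper_width: 0.0005
```

```bash
python3 - <<'E'
from h import *
np.set_printoptions(precision=4,suppress=True)
s=r.get_state(); print(s["tcp_pos"],s["gripper_width"],s["contact_force"])
c=capture("scene"); cv2.imwrite("pics/scene9.png",cv2.resize(c["image"][170:270,230:330,::-1],None,fx=6,fy=6,interpolation=cv2.INTER_CUBIC))
print([(round(d["p"],2),d["location"],inv(np.array(d["location"]))) for d in spotter.tip_of("scene","knob")][:2])
E
```

```text
[ 0.5335 -0.1179  0.2582] 0.000529779036030841 [-3.9086  1.3411  2.4243]
[(0.6, [0.5617, -0.1159, 0.2541], (array([0.162 , 0.2187]), np.float64(0.0008705131532278167))), (0.18, [0.551, 0.3722, 0.0018], (array([-1.5564, -0.2941]), np.float64(0.27287363434755596)))]
```

View pics/scene9.png

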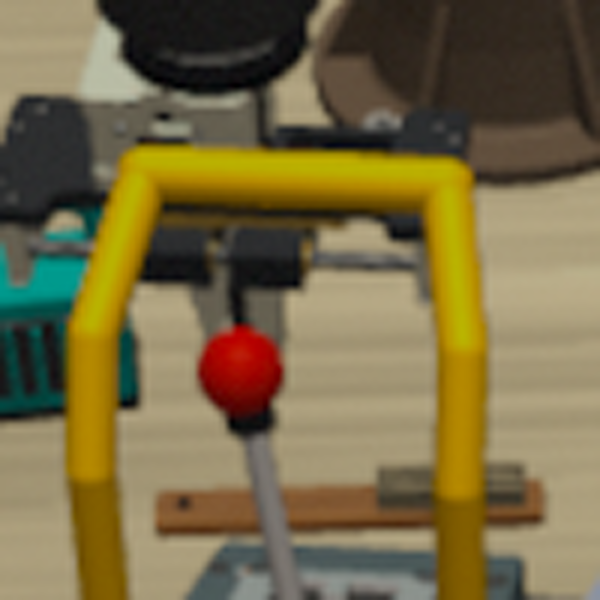

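>>> step_arm([
  [0.0,-0.002,0,0,0],
  [0.0,-0.003,0,0,0],
  [0.0,-0.004,0,0,0],
  [0.0,-0.004,0,0,0],
])

```text
time_s: 21.35
tcp_pos: [0.5373, -0.1183, 0.2582]
eef_rot: [180.0, 0.0, 173.8]
contact_force: [-3.8, 1.3, 3.7]
gripper_width: 0.0004
```

>>> step_arm([
  [0.0,-0.001,0,0,0],
  [0.0,-0.002,0,0,0],
  [0.0,-0.002,0,0,0],
])

```text
time_s: 21.72
tcp_pos: [0.5392, -0.1186, 0.2582]
eef_rot: [-180.0, -0.0, 173.8]
contact_force: [-4.1, 0.6, 2.8]
gripper_width: 0.0007
```

>>> step_arm([
  [0.0,-0.001,0,0,0],
  [0.0,-0.002,0,0,0],
  [0.0,-0.002,0,0,0],
])

```text
time_s: 22.1
tcp_pos: [0.541, -0.1188, 0.2582]
eef_rot: [-180.0, -0.0, 173.8]
contact_force: [-5.1, 0.9, 3.7]
gripper_width: 0.0006
```

```bash
python3 - <<'E'
from h import *
np.set_printoptions(precision=4,suppress=True)
s=r.get_state(); print(s["tcp_pos"],s["gripper_width"],s["contact_force"])
c=capture("scene"); W=cloud(c); im=c["image"].astype(int); 
m=(im[...,0]>90)&(im[...,1]<60)&(im[...,2]<60)&(abs(W[...,0]-.565)<.04)&(abs(W[...,1]+.12)<.04)&(W[...,2]>.22)&(W[...,2]<.29)
p=W[m]
from scipy.optimize import least_squares
q=least_squares(lambda q:np.linalg.norm(p-q,axis=1)-.019,[.56,-.12,.25],loss='soft_l1',f_scale=.002).x
print(len(p),q,inv(q))
print([(round(d["p"],2),d["location"],inv(np.array(d["location"]))) for d in spotter.tip_of("scene","knob")][:1])
E
```

```text
[ 0.541  -0.1188  0.2582] 0.0005555228770341539 [-5.1421  0.9447  3.6697]
149 [ 0.5681 -0.1188  0.2555] (array([0.1749, 0.2523]), np.float64(0.0007422631270369778))
[(0.74, [0.5665, -0.1187, 0.2578], (array([0.1728, 0.2475]), np.float64(0.0033217464137484456)))]
```

>>> step_arm([
  [0.0,-0.001,0,0,0],
  [0.0,-0.002,0,0,0],
  [0.0,-0.002,0,0,0],
])

```text
time_s: 22.58
tcp_pos: [0.5426, -0.1191, 0.2582]
eef_rot: [-180.0, -0.1, 173.8]
contact_force: [-6.3, 1.2, 5.0]
gripper_width: 0.0006
```

```bash
cat > kn.py <<'E'
from h import *
from scipy.optimize import least_squares
np.set_printoptions(precision=4,suppress=True)
def kn(name):
    s=r.get_state(); print(s["tcp_pos"],s["contact_force"])
    c=capture("scene"); W=cloud(c); im=c["image"].astype(int)
    cv2.imwrite(f"pics/{name}.png",cv2.resize(c["image"][170:300,230:360,::-1],None,fx=4.5,fy=4.5,interpolation=cv2.INTER_CUBIC))
    m=(im[...,0]>90)&(im[...,1]<60)&(im[...,2]<60)&(abs(W[...,0]-.565)<.04)&(abs(W[...,1]+.12)<.04)&(W[...,2]>.22)&(W[...,2]<.29)
    p=W[m]; q=least_squares(lambda q:np.linalg.norm(p-q,axis=1)-.019,[.56,-.12,.25],loss='soft_l1',f_scale=.002).x
    print(len(p),q,inv(q)); print([(round(d["p"],2),d["location"],inv(np.array(d["location"]))) for d in spotter.tip_of("scene","knob")][:1])
E
python3 -c "from kn import *; kn('scene10')"
```

```text
[ 0.5426 -0.1191  0.2582] [-6.3277  1.1946  5.0131]
149 [ 0.5687 -0.119   0.2566] (array([0.1749, 0.2563]), np.float64(0.0015707448477658866))
[(0.84, [0.5647, -0.1161, 0.2538], (array([0.1628, 0.2326]), np.float64(0.00029499013018282927)))]
```

View pics/scene10.png

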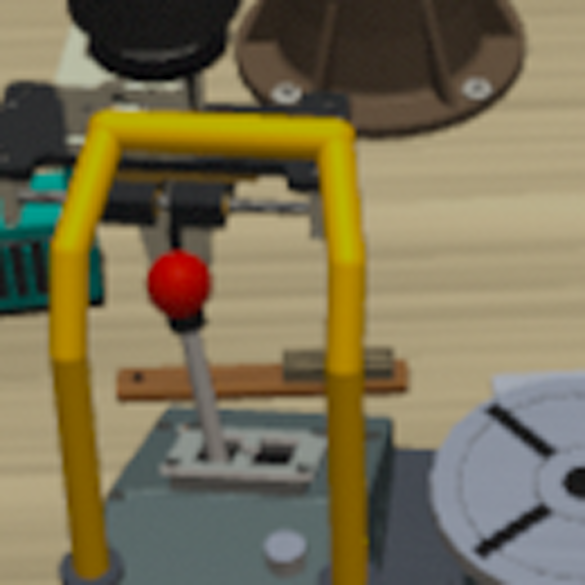

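>>> step_arm([
  [0.0,-0.001,0,0,0],
  [0.0,-0.0015,0,0,0],
  [0.0,-0.0015,0,0,0],
])

```text
time_s: 23.05
tcp_pos: [0.5438, -0.1193, 0.2581]
eef_rot: [-180.0, -0.1, 173.8]
contact_force: [-7.0, 1.7, 5.6]
gripper_width: 0.0005
```

Force keeps rising against the stop; the estimate is fore ≈ 0.25. Back straight out.

>>> step_arm([
  [0.0,0.01,0,0,0],
  [0.0,0.03,0,0,0],
  [0.0,0.06,0,0,0],
  [0.0,0.09,0,-0.01,0],
  [0.0,0.1,0,-0.03,0],
])

```text
time_s: 23.68
tcp_pos: [0.444, -0.1083, 0.2884]
eef_rot: [180.0, 0.1, 173.8]
contact_force: [0.8, 0.2, 1.5]
gripper_width: 0.0005
```

>>> step_arm([
  [0.0,0,0,-0.02,0],
  [0.0,0,0,-0.04,0],
  [0.0,0,0,-0.04,0],
  [0.0,0,0,-0.04,0],
])

```text
time_s: 24.18
tcp_pos: [0.4453, -0.1082, 0.3278]
eef_rot: [180.0, 0.0, 173.8]
contact_force: [0.5, 1.0, -1.5]
gripper_width: 0.0005
```

```bash
python3 - <<'E'
from kn import *
kn('scene11')
c=capture("top"); W=cloud(c); cv2.imwrite("pics/top11.png",cv2.resize(c["image"][140:310,170:440,::-1],None,fx=2.9,fy=2.9,interpolation=cv2.INTER_CUBIC))
for n in ["top","scene"]:
    for l in ["knob","handlamp","tray","magnet","spray_can","dip_tin"]:
        print(n,l,[(round(d["p"],2),[round(float(v),3) for v in d["location"]]) for d in spotter.tip_of(n,l)])
E
```

```text
[ 0.4453 -0.1082  0.3278] [ 0.5221  0.9663 -1.5465]
138 [ 0.5679 -0.1186  0.2553] (array([0.1741, 0.2508]), np.float64(0.0005280099871347959))
[(0.69, [0.5676, -0.1162, 0.2555], (array([0.1617, 0.2489]), np.float64(0.0004962294452223157)))]
top knob [(0.22, [0.591, 0.014, 0.003])]
top handlamp [(0.82, [0.55, 0.371, 0.002]), (0.74, [0.279, -0.258, 0.002])]
top tray [(0.59, [0.512, 0.374, 0.0])]
top magnet [(0.95, [0.449, 0.396, 0.001])]
top spray_can [(0.72, [0.717, 0.321, 0.001]), (0.72, [0.585, -0.093, 0.377]), (0.38, [0.446, 0.392, 0.003])]
top dip_tin [(0.56, [0.715, -0.316, -0.004]), (0.42, [0.549, 0.369, 0.002]), (0.26, [0.296, 0.253, 0.001])]
scene knob [(0.69, [0.568, -0.116, 0.256])]
scene handlamp [(0.81, [0.546, 0.369, 0.001]), (0.69, [0.279, -0.263, -0.001]), (0.26, [0.717, -0.321, -0.002])]
scene tray []
scene magnet [(0.56, [0.449, 0.394, -0.002])]
scene spray_can []
scene dip_tin [(0.95, [0.716, -0.32, -0.001])]
```

View pics/scene11.png

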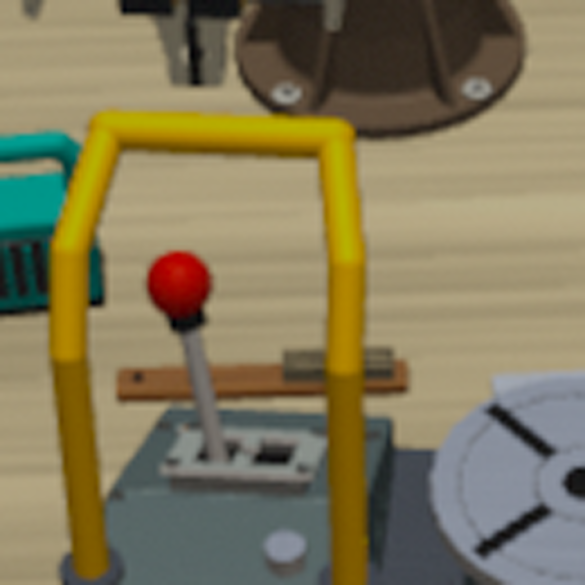

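View pics/top11.png

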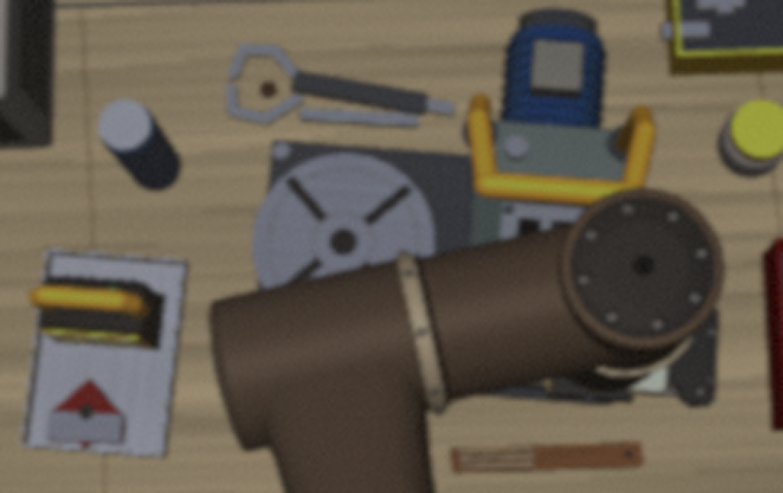

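Lever stays put after release: the model gives fore ≈ 0.25 and across ≈ 0.16–0.17, and the rod is at the end of its leg in the picture. The lamp stands in the tray and nothing checked has moved. Handing in.

```bash
python3 -c "
from plant import workorder
print(workorder.close_job())"
```

```text
the job is handed in; nothing more can be done
None
```

The handlamp is standing in the tray, the lever is fully forward in the right-hand leg and let go, and I handed the job in at about 25 s of the 61 s. No verdict is reported.

**Handlamp:** I gripped it by its handle, lifted it off the turntable and set it across the free end of the tray. I released it only once the force reading showed the weight had come off. Both cameras place it at about (0.548, 0.370, 0.001), and the pictures show it upright and clear of the magnet.

**Lever:** I held the knob to bring the lever to neutral and across to the right. I then let go and pushed it forward with closed fingers from the operator's side. The tool cannot lean, so I kept the guard bar level with the gripper's narrow neck, which passed under it with no contact force seen. After release the knob fits a fore-aft angle of about 0.25 rad and a sideways angle of 0.16 to 0.17 rad.

**Checks that were weak or disagreed:**
- **Forward stop:** the push force rose slowly, from about 4 to 7 N, with no sharp stop. Just before that last push one reading gave a fore-aft angle of 0.233 and another 0.256; both readings after release gave about 0.25.
- **Missed detections:** the top camera could not see the knob, because the arm hid it. The scene camera's network missed the tray and the spray can.
- **Other items:** the magnet, spray can and tin are within about 5 mm of where they started. I checked the brush and clamp only by eye in the pictures. The tube offcut and try square were not in full view in the last ones.

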